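Turn the book trolley's wheel to bring its valve to the top

TASK

Bring the valve of the book trolley's wheel to the top for pumping: with the fingertips, push on the wheel's spokes, one after another as needed, until the short valve stem inside the rim is at twelve o'clock, straight above the hub, then let go. Turn it by the spokes: keep off the tyre and the valve stem, do not set the wheel spinning fast, and leave everything else on the table where it is.

Things in the scene. Friction and masses are not known exactly. Their poses are not given: they have to be found in the camera images.
- stand: Fixed bench stand: grey post on a dark steel base plate 200 x 160 x 12 mm (it reaches from 80 mm before to 120 mm beyond the origin). Origin on the table at the base, straight below the hub; x points away from the robot when yaw is 0, z up. The post rises behind the wheel (far side). The stand's position and yaw vary.
- hub (a point): Wheel centre on the axle and middle plane, 165 mm above the stand's origin. The wheel faces the stand's -x (the robot) and leans back 35 degrees. In the stand's axes (also this point's) the axle out of the near face is (-cos35, 0, sin35), up the wheel's plane is (sin35, 0, cos35). Hub 48 mm wide, 28 mm out on the near side, its axle nut 20 mm wide, 38 mm out.
- top_point (a point): Fixed point of the stand, in the air, where the middle of the valve stem lies when the stem is at the very top: 75 mm from the hub up the wheel's plane. Axes of the stand.
- valve (a point): Middle of the valve stem, 75 mm from the hub; turns with the wheel.
- valve_stem: Valve stem: brass rod 12 mm thick (16 mm at its root) that stands inward from the rim towards the hub, between 60 and 96 mm from the hub; 2 mm to the robot's side of the middle plane. It is half-way between two spokes and much shorter than a spoke. Origin at the wheel's centre, z from hub to stem, x along the axle away from the near face.
- tyre: Black rubber tyre: round ring, 286 mm outer and 190 mm inner diameter, 48 mm wide, carried by an aluminium rim (inner diameter 190 mm, 40 mm wide). Origin at the wheel's centre, same axes as the valve stem; turns with the wheel.
- wheel (a joint): Angle of the wheel in rad, 0 (or any whole number of turns) when the valve stem is at the very top; grows as the wheel turns clockwise seen from the robot; starts between 1.4 and 4.88 and turns freely either way for several turns. Dry friction of about 0.15 N m keeps it where it is left.
- spoke (a point): Point on the wheel, half-way along the first spoke clockwise of the valve (seen from the robot), 59 mm from the hub. Five straight aluminium spokes, 14 mm wide, 12 mm thick, run from hub to rim at 36, 108, 180, 252 and 324 degrees clockwise of the valve stem, 2 to 14 mm to the robot's side of the wheel's middle plane. Between the spokes the wheel is open right through.
- wrench: Loose steel wrench, 170 mm, lying along its x; bystander.
- screwdriver: Loose screwdriver, 180 mm, lying along its x; bystander.
- jar: Loose jar, 56 mm diameter, 60 mm tall, origin under its centre; bystander.
- tape: Loose cardboard tape ring, 90 mm diameter, 24 mm tall, origin under its centre; bystander.
- mug: Loose white mug, 76 mm diameter, 85 mm tall, handle at +y, origin under its centre; bystander.
- gauge: Loose pen-shaped steel tyre gauge, 16 mm thick, 120 mm long, lying along its x; bystander.
- card_box: Loose small cardboard box 100 x 70 x 50 mm, origin under its centre; bystander.

How it is judged:
At the end, for the whole second after the job is handed in: The middle of the valve stem is within 10 mm of the point straight above the hub in the wheel's plane (about 7.5 degrees either way) and the wheel is at rest (distance between valve and top_point below 0.01 m and velocity of joint wheel between -0.05 and 0.05 rad/s); the robot touches nothing.
It fails at once if the tyre is pushed with more than 1.5 N (contact force between tyre and the fingers above 1.5 N or contact force between tyre and the arm above 1.5 N).
It fails at once if the valve stem is pushed with more than 1.2 N (contact force between valve_stem and the fingers above 1.2 N or contact force between valve_stem and the arm above 1.2 N).
It fails at once if the wheel spins faster than 5 rad/s (velocity of joint wheel above 5 rad/s or velocity of joint wheel below -5 rad/s).
It fails at once if a loose bystander is moved more than 25 mm (distance of any of wrench, screwdriver, jar, tape, mug, gauge, card_box from where it was at the start of the episode above 0.025 m).
It also fails if it takes over 64 s, if anything falls off the work surface, if the arm or the gripper's body presses on something with over 40 N, if the wrist force passes 120 N, or if a joint passes its speed limit or range.

ROBOT

A 7-joint arm with a two-finger parallel gripper is mounted at the origin on the work surface. World frame = base frame: x ahead of the robot, y to its left, z up, the work surface at z = 0. Lengths are in m, angles in rad, forces in N, time in s.
With the tool pointing down it reaches from about 0.375 to 0.925 m from the base axis. Payload 3.1 kg.
Tool frame: the origin (TCP) lies midway between the tips of the shut fingers; the grasp point (between the pads) lies 19 mm behind it (grasp_offset is the distance from the TCP to the grasp point, in m); z points along the fingers, y is the direction in which the jaws open and shut (so a half turn about z gives the same grasp; the last joint's range is limited). The gripper opens to 85 mm and grips with 20 to 120 N. Pads are 22 mm wide; open, the fingers measure 114 mm over their backs; the gripper's body (76 mm by 85 mm) begins 54 mm behind the grasp point. The pads swing forward as they close: fully open they stand 13 mm farther back than shut.
Start: joints at [-0.098, 0.383, 0.044, 1.598, -0.018, 1.161, -0.05], TCP at [0.65, 0, 0.231] pointing down, gripper open.
Joint ranges: [-2.61, 2.61], [-0.41, 2.15], [-1.48, 1.57], [0, 2.5], [-1.57, 4.71], [0.05, 1.97], [-2.85, 2.85]. Speed limits (rad/s): [2.79, 2.79, 3.14, 3.14, 3.14, 3.14, 3.14].

INTERFACE

Orientations are given as a unit quaternion [w, x, y, z].
In Python, from station import get_obs, capture, calibration, job_done, grasp_offset gives the robot as it stands.
- The arm moves only by the shell command python3 -m pendant 'ROWS' [FORCE]. ROWS is JSON, a list of rows, each an object with "offset": the shift along the tool's x, y, z in cm, a list of three; "twist": the turn, a rotation vector about the tool's x, y, z in degrees, a list of three; "hand": the opening, from 0 (shut) to 1 (fully open). A call has 1 to 8 rows; each row is the pose to reach, as a shift and turn from the pose measured when the call began, along the tool's axes at that moment; what a row does not reach only later rows make up. A row lasts 1/10 s, in which the tool goes at most 50 mm and 8.59 degrees, less where a joint would pass 70% of its speed; a pose out of reach is approached as far as the arm can. A call with a gripper value outside its range is refused whole. The fingers move at their own pace and stop on an object; FORCE is the grip in N (left out, the last holds). Time passes only in rows, so rows that repeat a pose let the fingers close. It gives the time, the measured TCP pose, the force and the opening at its end, in the units of the state.
- get_obs(): the state, without advancing time (a new reading comes with each control period).
- capture(name): name is "scene" or "side" or "wrist"; returns (picture, depth): 480x640x3 uint8, red, green, blue; 480x640 float32, m along the optical axis (not along the pixel's ray), 0 where there is no reading.
- calibration(name): a dict with "intrinsics" (3x3 intrinsics, pixels), "world_from_camera" (4x4, takes a point from camera to world coordinates); the wrist camera has in their place "tool_from_camera" (4x4, takes a point from camera to tool coordinates, whose origin is the TCP and whose axes are the flange's). Camera axes: x right, y up, looking along -z (the intrinsics and any distortion apply to the point x, -y, -z); pixel columns grow to the right and rows downward; lengths in m; the calibration is good to about 2 mm. A picture is of the moment at which its call begins: read the wrist's pose just before it. calibration takes no time and is no camera call.
- job_done(): hands the job in, once; it reports no verdict.
The state is a dict: "time": time; "q": joint angles; "joint_vel": joint speeds; "tau": joint torques, N m; "position": TCP position; "tool_rot": TCP orientation; "force": force on the tool from outside, world axes, zero at the start; "wrist_torque": the same for the moment, N m; "opening": opening from 0.0 (shut) to 1.0 (fully open).
Only numpy, scipy, OpenCV 4.12 (cv2) and the standard library are available. Lean on these libraries where they do the work, as an engineer would, in place of code of your own. Each camera call takes 0.05 s, during which the arm holds its last target. There are 200 camera calls.

## Working session

There is one attempt and no reset: what is moved stays moved. The work goes in short steps, Python scripts to look and compute and a shell command to move; the robot and the scene stay as the last step left them, time stands still between calls to the robot, and variables do not carry over. Pictures are saved under pics/ and viewed, about 8 in all and at most 12, crops included, and the job is handed in when it is done.

```bash
mkdir -p pics
cat > h.py <<'E'
import numpy as np,cv2
from station import *
def pts(name):
    o=get_obs(); im,d=capture(name); c=calibration(name); K=np.array(c["intrinsics"])
    v,u=np.mgrid[:480,:640]
    P=np.stack([(u-K[0,2])/K[0,0]*d,-(v-K[1,2])/K[1,1]*d,-d],-1)
    if name=="wrist":
        from scipy.spatial.transform import Rotation as R
        q=o["tool_rot"];T=np.eye(4);T[:3,:3]=R.from_quat([q[1],q[2],q[3],q[0]]).as_matrix();T[:3,3]=o["position"]
        T=T@np.array(c["tool_from_camera"])
    else: T=np.array(c["world_from_camera"])
    W=P@T[:3,:3].T+T[:3,3]; W[d==0]=np.nan
    return im,d,W,T,K
E
python3 - <<'E'
from h import *
print(get_obs(),grasp_offset)
for n in("scene","side"):
    im,d,W,T,K=pts(n); np.savez(f"{n}.npz",im=im,d=d,W=W,T=T,K=K)
    cv2.imwrite(f"pics/{n}0.png",im[...,::-1]); print(n,T.round(3).tolist(),K.tolist(), calibration(n).keys())
E
```

```text
{'time': 0.0, 'q': array([-0.09780973,  0.38384276,  0.04384513,  1.59961023, -0.01791377,
        1.16118222, -0.04990765]), 'joint_vel': array([-0.00098065,  0.00200458,  0.00116524,  0.00052786, -0.0005817 ,
        0.00057084, -0.00028102]), 'tau': array([-8.41360106e-04, -4.33466363e+01,  1.02427706e+00, -2.49513745e+01,
        1.06121189e-02,  1.12996699e-02, -5.17373280e-06]), 'position': array([ 6.49044236e-01, -3.55075255e-06,  2.29865517e-01]), 'tool_rot': array([-0.00088814,  0.70708304,  0.70712928, -0.00098319]), 'force': array([ 1.00013326,  0.66323307, -0.82150866]), 'wrist_torque': array([ 0.01438822, -0.03133175, -0.00760527]), 'opening': 1.0049640354029146} 0.0187
scene [[-0.143, -0.668, 0.73, 1.331], [0.99, -0.089, 0.112, 0.14], [-0.01, 0.739, 0.674, 0.958], [0.0, 0.0, 0.0, 1.0]] [[435.0596725937012, 0.0, 321.29620977505664], [0.0, 435.0596725937012, 242.2355829548361], [0.0, 0.0, 1.0]] dict_keys(['intrinsics', 'world_from_camera'])
side [[-0.955, 0.161, -0.249, 0.215], [-0.296, -0.561, 0.773, 0.862], [-0.015, 0.812, 0.583, 0.819], [0.0, 0.0, 0.0, 1.0]] [[456.9120567958641, 0.0, 312.9383382955238], [0.0, 456.9120567958641, 246.02497451875578], [0.0, 0.0, 1.0]] dict_keys(['intrinsics', 'world_from_camera'])
```

View pics/scene0.png

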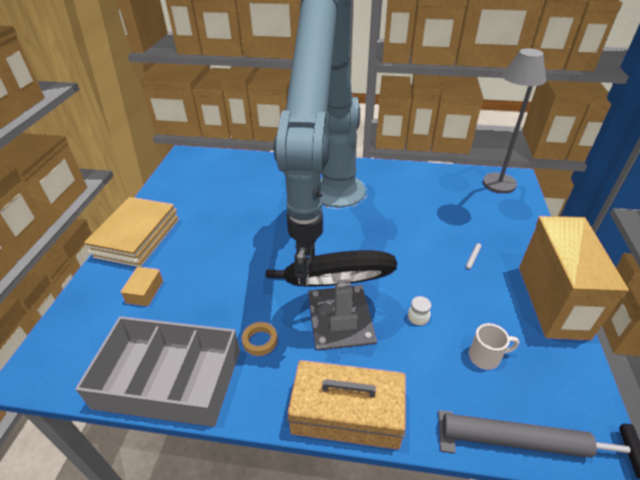

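View pics/side0.png

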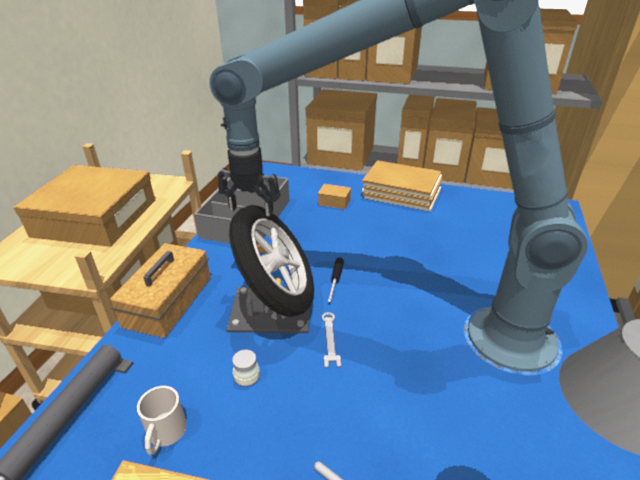

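The scene view shows the stand's back near (340,300). The side view shows the wheel's near face at (272,260), five white spokes, and a brass spot near (277,282).

Run:
```python
from h import *
z=np.load("side.npz");im,W,d=z["im"],z["W"],z["d"]
cv2.imwrite("pics/sc.png",cv2.resize(im[190:340,210:340],None,fx=4,fy=4,interpolation=cv2.INTER_CUBIC)[...,::-1])
hsv=cv2.cvtColor(im,cv2.COLOR_RGB2HSV)
box=np.zeros((480,640),bool);box[205:320,228:316]=1
n0=np.array([-np.cos(np.radians(35)),0,np.sin(np.radians(35))])
ok=box&np.isfinite(W[...,0])&(W[...,2]>.03)&(W[...,2]<.31)
tyre=ok&(hsv[...,2]<60); br=ok&(hsv[...,2]>140)&(hsv[...,1]<60)
brass=ok&(hsv[...,0]>12)&(hsv[...,0]<35)&(hsv[...,1]>90)
for n,m in(("tyre",tyre),("bright",br),("brass",brass)):
    p=W[m];print(n,len(p),np.median(p,0).round(3),p.min(0).round(3),p.max(0).round(3))
v,u=np.nonzero(brass);print(list(zip(u,v)),W[brass].round(3).tolist())
# fit torus to tyre: R=.119,r=.024, axle yaw unknown
from scipy.optimize import least_squares
def f(x,p=W[tyre]):
    c=np.cos(x[3]);s=np.sin(x[3]);n=np.array([n0[0]*c,n0[0]*s,n0[2]])
    q=p-x[:3];a=q@n;r=np.linalg.norm(q-a[:,None]*n,axis=1)
    return np.hypot(r-.119,a)-.024
r=least_squares(f,[.68,-.0,.165,0],loss="soft_l1",f_scale=.003)
print(r.x,np.median(abs(r.fun)))
# plate
z=np.load("scene.npz")
```

```text
tyre 3426 [0.561 0.163 0.212] [ 0.47  -0.317  0.033] [0.732 0.213 0.288]
bright 1826 [0.552 0.066 0.165] [ 0.491 -0.172  0.075] [0.811 0.164 0.257]
brass 17 [0.536 0.129 0.153] [0.53  0.085 0.148] [0.594 0.133 0.213]
[(np.int64(259), np.int64(244)), (np.int64(260), np.int64(245)), (np.int64(276), np.int64(279)), (np.int64(277), np.int64(279)), (np.int64(278), np.int64(279)), (np.int64(279), np.int64(279)), (np.int64(276), np.int64(280)), (np.int64(277), np.int64(280)), (np.int64(278), np.int64(280)), (np.int64(279), np.int64(280)), (np.int64(277), np.int64(281)), (np.int64(278), np.int64(281)), (np.int64(279), np.int64(281)), (np.int64(278), np.int64(282)), (np.int64(279), np.int64(282)), (np.int64(279), np.int64(283)), (np.int64(280), np.int64(283))] [[0.594, 0.085, 0.213], [0.592, 0.085, 0.211], [0.541, 0.126, 0.154], [0.538, 0.126, 0.155], [0.536, 0.125, 0.154], [0.537, 0.119, 0.149], [0.54, 0.129, 0.154], [0.537, 0.129, 0.154], [0.536, 0.127, 0.153], [0.535, 0.124, 0.151], [0.536, 0.133, 0.155], [0.534, 0.13, 0.153], [0.532, 0.13, 0.153], [0.534, 0.131, 0.151], [0.532, 0.131, 0.151], [0.531, 0.133, 0.15], [0.53, 0.13, 0.148]]
[0.5473298  0.06817234 0.17295675 0.00066045] 0.002703872364560366
```

View pics/sc.png

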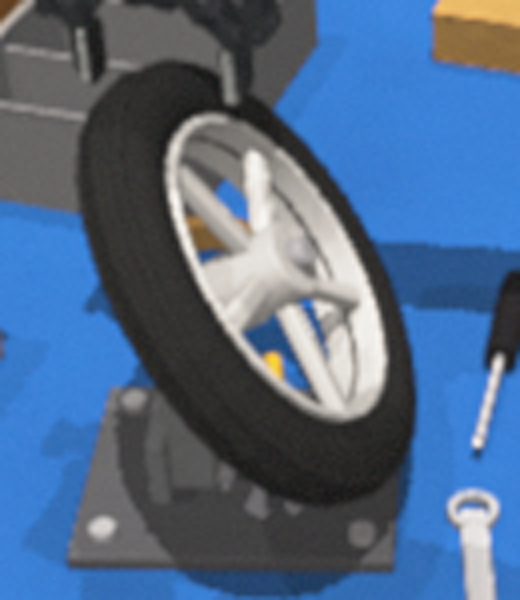

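The crop shows the brass stem at the lower left of the wheel at px (278,282), and plate corners at about (237,287), (227,331) and (308,332). I'll check the hub fit against the plate corners and the fingers.

```bash
cat >> h.py <<'E'
def ray(u,v,K,T):
    r=T[:3,:3]@np.array([(u-K[0,2])/K[0,0],-(v-K[1,2])/K[1,1],-1]);return T[:3,3],r
def onplane(u,v,K,T,p0,n):
    o,r=ray(u,v,K,T);return o+r*((np.array(p0)-o)@n)/(r@n)
def axes(yaw):
    c,s=np.cos(yaw),np.sin(yaw);R=np.array([[c,-s,0],[s,c,0],[0,0,1]]);a=np.radians(35)
    return R@[-np.cos(a),0,np.sin(a)],R@[np.sin(a),0,np.cos(a)],R@[0,-1.,0]  # n, up, right(seen from robot)
E
python3 - <<'E'
from h import *
from scipy.optimize import least_squares
S={k:np.load(k+".npz") for k in("side","scene")}
z=S["side"]
for u,v in((237.5,287.5),(227.5,331),(308,332.5)): print("plate",onplane(u,v,z["K"],z["T"],[0,0,.012],np.array([0,0,1.])).round(3))
z=S["scene"]
# plate hull in scene: dark gray points with height 5..20mm, and side
for k,z in S.items():
    W=z["W"];hsv=cv2.cvtColor(z["im"],cv2.COLOR_RGB2HSV)
    m=(abs(W[...,2]-.012)<.008)&(hsv[...,1]<90)&(hsv[...,2]<150)&(abs(W[...,0]-.57)<.2)&(abs(W[...,1]-.07)<.17)
    m=cv2.morphologyEx(m.astype(np.uint8),cv2.MORPH_OPEN,np.ones((3,3)))>0
    p=W[m];print(k,len(p),np.percentile(p,[2,50,98],axis=0).round(3).tolist(), cv2.minAreaRect(p[:,:2].astype(np.float32)))
def f(x,p):
    n,_,_=axes(x[3]);q=p-x[:3];a=q@n;r=np.linalg.norm(q-a[:,None]*n,axis=1)
    return np.hypot(r-.119,a)-.024
P={}
for k,z in S.items():
    W=z["W"];hsv=cv2.cvtColor(z["im"],cv2.COLOR_RGB2HSV)
    m=(hsv[...,2]<60)&(np.linalg.norm(W-[.55,.07,.165],axis=-1)<.18)&(W[...,2]>.035)
    p=W[m];x=np.array([.55,.07,.165,0])
    for _ in range(8):
        p=p[abs(f(x,p))<.012] if _>2 else p
        x=least_squares(f,x,args=(p,),loss="soft_l1",f_scale=.003).x
    print(k,len(p),x.round(4),np.median(abs(f(x,p))));P[k]=p
p=np.vstack(list(P.values()))
g=lambda x:f([x[0],x[1],.165,x[2]],p)
r=least_squares(g,[.55,.07,0],loss="soft_l1",f_scale=.003);print("joint z=.165",r.x,np.median(abs(r.fun)))
E
```

```text
plate [0.698 0.031 0.012]
plate [0.653 0.185 0.012]
plate [0.465 0.135 0.012]
side 1760 [[0.48, 0.04, 0.006], [0.592, 0.12, 0.01], [0.686, 0.17, 0.016]] ((0.5846795439720154, 0.0775776356458664), (0.19874973595142365, 0.16219380497932434), 14.834944725036621)
scene 2495 [[0.498, -0.01, 0.008], [0.612, 0.066, 0.012], [0.694, 0.163, 0.017]] ((0.5885310769081116, 0.07535514235496521), (0.20277740061283112, 0.15872348845005035), 15.17662525177002)
side 3078 [ 0.5478  0.0677  0.175  -0.0025] 0.00217532224595683
scene 1806 [0.5676 0.0701 0.165  0.2662] 0.000892169229980198
joint z=.165 [0.56770902 0.06975614 0.26056229] 0.0010856381841024398
```

Plate and tyre fits agree: hub (0.568,0.070,0.165), yaw about 15°. Next: wheel angle, in-wheel positions of the fingers, and spokes.

```bash
cat >> h.py <<'E'
H=np.array([.5677,.070,.165]);YAW=.262;N,U,RT=axes(YAW)
def wh(p): # angle cw from top (deg), radius, height along axle toward robot
    q=np.asarray(p)-H;return np.round([np.degrees(np.arctan2(q@RT,q@U)),np.hypot(q@RT,q@U)*1e3,q@N*1e3],1)
def spokes(W,ok):
    q=W-H;a=np.degrees(np.arctan2(q@RT,q@U))%360;r=np.hypot(q@RT,q@U);h=q@N
    m=ok&(abs(h-.011)<.006)&(r>.045)&(r<.075)
    hist=np.histogram(a[m],np.arange(0,361,6))[0];am=a[m]
    ph=np.degrees(np.angle(np.exp(1j*np.radians(am*5)).sum()))/5%72
    return hist,ph
E
python3 - <<'E'
from h import *
z=np.load("side.npz");W,K,T,im=z["W"],z["K"],z["T"],z["im"]
for uv in((277,280),(278,281),(279,282),(280,283)): print(uv,wh(onplane(*uv,K,T,H+.005*N,N)))
hsv=cv2.cvtColor(im,cv2.COLOR_RGB2HSV)
h,ph=spokes(W,(hsv[...,2]>110)&(hsv[...,1]<60));print(h,ph,"spokes at",(ph+72*np.arange(5)).round())
print("tool",wh(get_obs()["position"]))
for s in(-1,1): print("finger",wh(np.array([.65+s*.05,0,.243])))
E
```

```text
(277, 280) [-105.1   66.4    5. ]
(278, 281) [-108.1   67.4    5. ]
(279, 282) [-111.    68.5    5. ]
(280, 283) [-113.9   69.9    5. ]
[10  0  0  0  0  0  0  0  0  0 11 26 14  1  0  0  0  0  0  0  0  0  0  7
 17 15  0  0  0  0  0  0  0  0  0 10 39 20  0  0  0  0  0  0  0  0  4 17
 24  1  0  0  0  0  0  0  0  0 28 32] 71.91184307974044 spokes at [ 72. 144. 216. 288. 360.]
tool [ 45.2 124.9 -12.3]
finger [ 46.8 104.3  34. ]
finger [ 38.8 162.6 -45.1]
```

Spokes are at 0, 72, 144, 216 and 288° and the valve at 252°, so 108° clockwise brings it up. I'll push the top spoke (0°) from its left through to 108°. Next: lift straight up with the fingers clear of the tyre, then compute the approach.

```bash
python3 -m pendant '[{"offset":[0,0,-4],"twist":[0,0,0],"hand":1},{"offset":[0,0,-8],"twist":[0,0,0],"hand":1},{"offset":[0,0,-12],"twist":[0,0,0],"hand":1},{"offset":[0,0,-15],"twist":[0,0,0],"hand":0},{"offset":[0,0,-15],"twist":[0,0,0],"hand":0}]'
cat >> h.py <<'E'
from scipy.spatial.transform import Rotation as R
def pose():
    o=get_obs();q=o["tool_rot"];return np.array(o["position"]),R.from_quat([q[1],q[2],q[3],q[0]])
def wp(ang,r,h):
    a=np.radians(ang);return H+r*(np.cos(a)*U+np.sin(a)*RT)+h*N
def tool(p): # world point -> tool offset cm
    P,Q=pose();return (Q.inv().apply(np.asarray(p)-P)*100).round(2)
def state():
    P,Q=pose();o=get_obs();print("t",round(o["time"],2),"wheelcoords",wh(P),"z-axis vs -N deg",np.degrees(np.arccos(-Q.as_matrix()[:,2]@N)).round(1),"F",o["force"].round(1),"q",o["q"].round(2))
def target(tilt):
    t=np.radians(tilt);z=np.array([np.sin(t)*np.cos(YAW),np.sin(t)*np.sin(YAW),-np.cos(t)]);x=-RT
    return R.from_matrix(np.stack([x,np.cross(z,x),z],1))
E
python3 - <<'E'
from h import *
state();G=target(45);P,Q=pose()
print("twist",np.degrees((Q.inv()*G).as_rotvec()).round(1))
d=G.as_matrix()[:,2]
for b in(.15,.10): print(b,wp(-30,.058,-.004)-b*d,tool(wp(-30,.058,-.004)-b*d))
E
```

```text
time: 0.6
position: [0.6519, 0.0, 0.3863]
tool_rot: [0.003, 0.707, 0.707, 0.003]
force: [-0.4, -0.3, 0.1]
opening: 0.693
t 0.6 wheelcoords [ 22.3 235.2  75.2] z-axis vs -N deg 54.5 F [-0.4 -0.3  0.1] q [-0.1   0.3   0.05  1.39 -0.02  1.44 -0.05]
twist [-44.3   5.9 -14.2]
0.15 [0.48873428 0.07884884 0.30991729] [  7.88 -16.38   7.51]
0.1 [0.52288308 0.08800633 0.27456195] [  8.79 -12.99  11.07]
```

```bash
python3 -m pendant '[{"offset":[2,-4,0],"twist":[-7.4,1,-2.4],"hand":0},{"offset":[4,-8,0],"twist":[-14.8,2,-4.7],"hand":0},{"offset":[6,-12,1],"twist":[-22,3,-7],"hand":0},{"offset":[7,-14,2],"twist":[-29.5,4,-9.5],"hand":0},{"offset":[8,-16,4],"twist":[-37,5,-12],"hand":0},{"offset":[8,-16.4,6],"twist":[-44.3,5.9,-14.2],"hand":0},{"offset":[7.9,-16.4,7.5],"twist":[-44.3,5.9,-14.2],"hand":0},{"offset":[7.9,-16.4,7.5],"twist":[-44.3,5.9,-14.2],"hand":0}]'
python3 - <<'E'
from h import *
state();G=target(45);P,Q=pose()
print("twist left",np.degrees((Q.inv()*G).as_rotvec()).round(1),"opening",get_obs()["opening"])
print(tool(wp(-30,.058,.05)),tool(wp(-30,.058,-.004)))
im,d,W,T,K=pts("wrist");cv2.imwrite("pics/w1.png",im[...,::-1])
hsv=cv2.cvtColor(im,cv2.COLOR_RGB2HSV)
h,ph=spokes(W,(hsv[...,2]>110)&(hsv[...,1]<60));print(h,ph)
E
```

```text
time: 1.4
position: [0.4837, 0.0773, 0.3024]
tool_rot: [0.23, 0.564, 0.734, 0.299]
force: [-0.5, 0.3, -0.7]
opening: 0.004
t 1.4 wheelcoords [-23.2  73.  143.7] z-axis vs -N deg 10.6 F [-0.5  0.3 -0.7] q [-0.08 -0.4  -0.12  2.42 -0.25  0.36  0.25]
twist left [-0.6  0.1 -0.1] opening 0.0044858016665027005
[0.03 0.07 9.53] [ 0.04  1.07 14.83]
[259 109   0   0   0   0   0   0   0   0  15  11  35  16   0   0   0   0
   0   0   0   0  95 199 153   0   0   0   0   0   0   0   0   0  88 246
 341   0   0   0   0   0   0   0   0   0   4 247 315 122   0   0   0   0
   0   0   0   0   0 311] 0.32579384026477
```

View pics/w1.png

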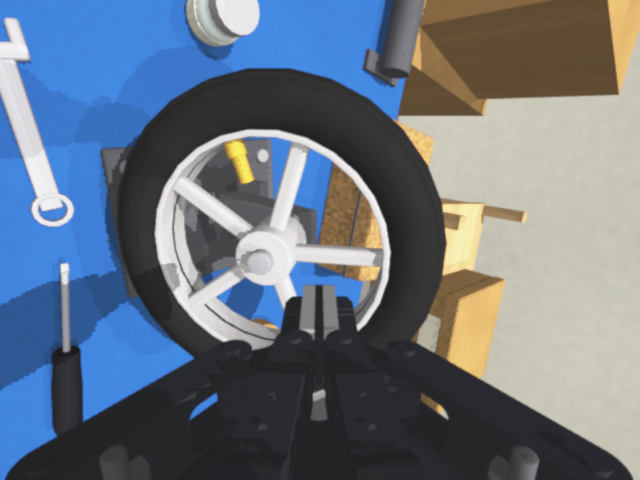

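The wrist view shows the wheel clearly: hub (262,258), spoke 0° to the right at (382,257), spoke 288° at (300,150), valve at (240,160). This matches the fit. I'll approach.

```bash
python3 -m pendant '[{"offset":[0,0,3],"twist":[-0.5,0,0],"hand":0},{"offset":[0,0,6],"twist":[-0.5,0,0],"hand":0},{"offset":[0,0.1,9.5],"twist":[-0.5,0,0],"hand":0},{"offset":[0,0.1,9.5],"twist":[-0.5,0,0],"hand":0}]'
python3 - <<'E'
from h import *
state()
print(tool(wp(-30,.058,-.004)))
im,d,W,T,K=pts("wrist")
def pj(p):
    c=np.linalg.inv(T)@np.r_[p,1];return (int(K[0,0]*c[0]/-c[2]+K[0,2]),int(K[1,1]*-c[1]/-c[2]+K[1,2]))
b=im[...,::-1].copy()
for p,c in((wp(-30,.058,-.004),(0,0,255)),(wp(0,.058,.014),(0,255,0)),(wp(-72,.058,.014),(255,0,255)),(pose()[0],(0,255,255))): cv2.circle(b,pj(p),4,c,-1);print(pj(p))
cv2.imwrite("pics/w2.png",b)
E
```

```text
time: 1.85
position: [0.5537, 0.0974, 0.2371]
tool_rot: [0.232, 0.563, 0.733, 0.303]
force: [-0.5, -0.3, -0.1]
opening: 0.004
t 1.85 wheelcoords [-28.5  63.   46.6] z-axis vs -N deg 10.1 F [-0.5 -0.3 -0.1] q [-0.16 -0.11 -0.08  2.37 -0.29  0.1   0.3 ]
[-0.11  0.38  5.07]
(324, 258)
(333, 320)
(258, 220)
(319, 301)
```

View pics/w2.png

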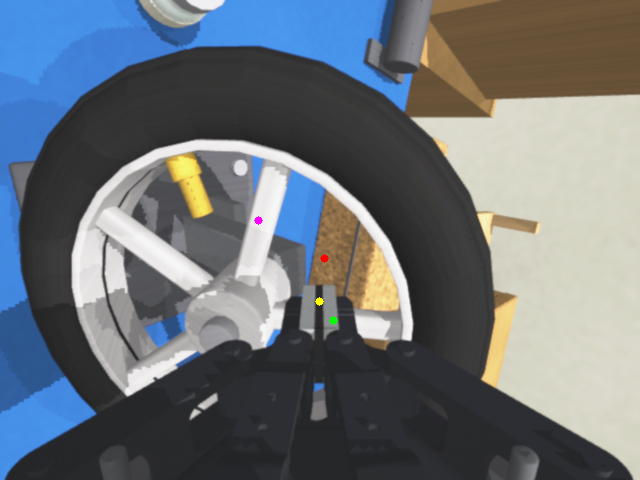

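Markers land where expected: target (324,258) lies in the gap left of the top spoke. Joint 6 is close to its limit, so I'll reduce the tilt by 10° while inserting.

```bash
python3 -m pendant '[{"offset":[0,0,0.5],"twist":[5,0,0],"hand":0},{"offset":[0,0,1],"twist":[10,0,0],"hand":0},{"offset":[0,0,1],"twist":[10,0,0],"hand":0}]'
python3 - <<'E'
from h import *
state()
for h in (.03,.01,-.006): print(tool(wp(-30,.053,h)))
E
```

```text
time: 2.2
position: [0.5648, 0.1001, 0.2377]
tool_rot: [0.186, 0.579, 0.756, 0.242]
force: [1.2, 0.7, 0.5]
opening: -0.001
t 2.2 wheelcoords [-25.5  69.1  37.6] z-axis vs -N deg 19.4 F [1.2 0.7 0.5] q [ 0.05 -0.05 -0.28  2.23 -0.09  0.34  0.11]
[-0.33 -1.3   1.26]
[-0.33 -0.64  3.15]
[-0.33 -0.11  4.66]
```

```bash
python3 -m pendant '[{"offset":[0.3,-1.3,0.3],"twist":[0,0,0],"hand":0},{"offset":[0.2,-1.3,1.2],"twist":[0,0,0],"hand":0},{"offset":[-0.1,-0.6,3.1],"twist":[0,0,0],"hand":0},{"offset":[-0.3,-0.1,4.6],"twist":[0,0,0],"hand":0},{"offset":[-0.3,-0.1,4.6],"twist":[0,0,0],"hand":0}]'
python3 - <<'E'
from h import *
state()
for a in range(-30,91,10): print(a,tool(wp(a,.054,-.006)))
E
```

```text
time: 2.7
position: [0.5894, 0.1037, 0.1972]
tool_rot: [0.185, 0.58, 0.756, 0.241]
force: [-0.5, -0.4, 0.2]
opening: 0.004
t 2.7 wheelcoords [-31.8  51.1  -5.9] z-axis vs -N deg 19.6 F [-0.5 -0.4  0.2] q [ 0.05  0.07 -0.28  2.22  0.    0.25  0.03]
-30 [ 0.01  0.32 -0.1 ]
-20 [-0.84  0.69 -0.24]
-10 [-1.75  0.92 -0.32]
0 [-2.69  1.   -0.35]
10 [-3.63  0.92 -0.32]
20 [-4.54  0.69 -0.24]
30 [-5.39  0.32 -0.11]
40 [-6.16 -0.19  0.07]
50 [-6.83 -0.82  0.29]
60 [-7.37 -1.55  0.55]
70 [-7.77 -2.35  0.84]
80 [-8.01 -3.21  1.14]
90 [-8.09 -4.09  1.46]
```

Inserted, no contact. First half of the push, to 30°.

```bash
python3 -m pendant '[{"offset":[-0.8,0.7,-0.2],"twist":[0,0,0],"hand":0},{"offset":[-1.7,0.9,-0.3],"twist":[0,0,0],"hand":0},{"offset":[-2.3,1,-0.3],"twist":[0,0,0],"hand":0},{"offset":[-3,1,-0.3],"twist":[0,0,0],"hand":0},{"offset":[-3.6,0.9,-0.3],"twist":[0,0,0],"hand":0},{"offset":[-4.1,0.8,-0.3],"twist":[0,0,0],"hand":0},{"offset":[-4.5,0.7,-0.2],"twist":[0,0,0],"hand":0},{"offset":[-4.5,0.7,-0.2],"twist":[0,0,0],"hand":0}]'
python3 - <<'E'
from h import *
state()
for a in range(10,101,10): print(a,tool(wp(a,.054,-.006)))
im,d,W,T,K=pts("wrist")
hsv=cv2.cvtColor(im,cv2.COLOR_RGB2HSV)
h,ph=spokes(W,(hsv[...,2]>110)&(hsv[...,1]<60));print(h,ph)
E
```

```text
time: 3.5
position: [0.6045, 0.0614, 0.2023]
tool_rot: [0.184, 0.58, 0.756, 0.241]
force: [-0.3, 1.6, 1.0]
opening: 0.002
t 3.5 wheelcoords [19.8 52.8 -5.9] z-axis vs -N deg 19.7 F [-0.3  1.6  1. ] q [ 0.17  0.08 -0.3   2.19 -0.21  0.27  0.32]
10 [ 0.85  0.33 -0.11]
20 [-0.06  0.1  -0.02]
30 [-0.91 -0.27  0.11]
40 [-1.68 -0.78  0.29]
50 [-2.35 -1.41  0.51]
60 [-2.89 -2.14  0.77]
70 [-3.28 -2.94  1.06]
80 [-3.53 -3.8   1.36]
90 [-3.61 -4.68  1.68]
100 [-3.53 -5.56  1.99]
[   0  397    0    0    0   60  140   37    1    0    0    0    0    0
    0    0  175  231  339   52    0    0    0    0    0    0    0    0
   78  526  838   98    0    0    0    0    0    0    0    0   11  654
 1152 1579    0    0    0   11    0    0    0    0    0  455 1440 1088
   50    0    0    0] 39.0541606947939
```

```bash
python3 -m pendant '[{"offset":[-0.5,-0.1,0],"twist":[0,0,0],"hand":0},{"offset":[-0.9,-0.3,0.1],"twist":[0,0,0],"hand":0},{"offset":[-1.4,-0.6,0.2],"twist":[0,0,0],"hand":0},{"offset":[-1.8,-0.9,0.3],"twist":[0,0,0],"hand":0},{"offset":[-2.2,-1.3,0.5],"twist":[0,0,0],"hand":0},{"offset":[-2.6,-1.8,0.6],"twist":[0,0,0],"hand":0},{"offset":[-2.9,-2.1,0.8],"twist":[0,0,0],"hand":0},{"offset":[-2.9,-2.1,0.8],"twist":[0,0,0],"hand":0}]'
python3 - <<'E'
from h import *
state()
for a in range(60,101,5): print(a,tool(wp(a,.054,-.006)))
im,d,W,T,K=pts("wrist");cv2.imwrite("pics/w3.png",im[...,::-1])
hsv=cv2.cvtColor(im,cv2.COLOR_RGB2HSV)
h,ph=spokes(W,(hsv[...,2]>110)&(hsv[...,1]<60));print(h,ph)
E
```

```text
time: 4.35
position: [0.6004, 0.0285, 0.1837]
tool_rot: [0.185, 0.58, 0.756, 0.241]
force: [0.6, 0.7, 0.0]
opening: 0.002
t 4.35 wheelcoords [60.7 55.6 -6.3] z-axis vs -N deg 19.6 F [0.6 0.7 0. ] q [ 0.27  0.11 -0.34  2.21 -0.36  0.24  0.54]
60 [ 0.18 -0.03 -0.03]
65 [-0.04 -0.42  0.12]
70 [-0.22 -0.83  0.26]
75 [-0.36 -1.26  0.41]
80 [-0.47 -1.69  0.57]
85 [-0.53 -2.13  0.72]
90 [-0.55 -2.57  0.88]
95 [-0.53 -3.02  1.04]
100 [-0.47 -3.46  1.2 ]
[1766 1693  640    0    0    0    0    1    0    2    0  138  435  426
   18    0    0    0    0    0    0    0    2  413  663  369    0    0
    0    0    0    0    0    0    0  276 1049 1701   10    0    0    0
    0    0    0    0    0    3  984 1582 1562    0    0    0    5   10
    3    0    0    0] 7.090971236579681
```

View pics/w3.png

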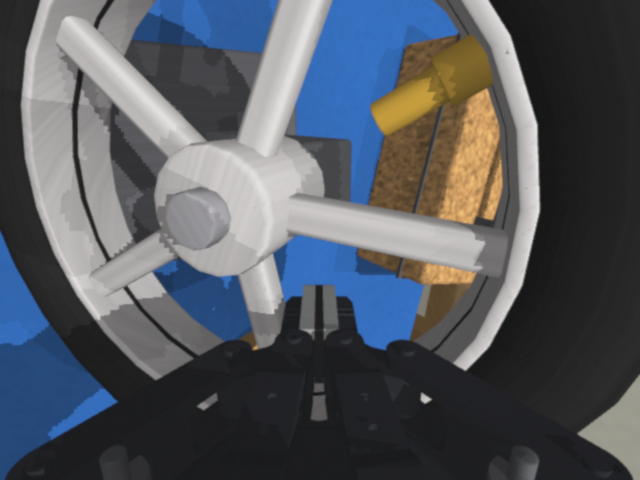

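The view shows the valve at upper right (430,90), moving towards the top as expected. The pushed spoke is at 79° and needs 29° more. Continue to a finger angle of 85°.

```bash
python3 -m pendant '[{"offset":[0,-0.4,0.1],"twist":[0,0,0],"hand":0},{"offset":[-0.2,-0.8,0.3],"twist":[0,0,0],"hand":0},{"offset":[-0.4,-1.3,0.4],"twist":[0,0,0],"hand":0},{"offset":[-0.5,-1.7,0.6],"twist":[0,0,0],"hand":0},{"offset":[-0.5,-2.1,0.7],"twist":[0,0,0],"hand":0},{"offset":[-0.5,-2.1,0.7],"twist":[0,0,0],"hand":0}]'
python3 - <<'E'
from h import *
state()
for a in range(80,101,4): print(a,tool(wp(a,.054,-.006)))
im,d,W,T,K=pts("wrist")
hsv=cv2.cvtColor(im,cv2.COLOR_RGB2HSV)
h,ph=spokes(W,(hsv[...,2]>110)&(hsv[...,1]<60));print(h,ph)
E
```

```text
time: 5.0
position: [0.5882, 0.0197, 0.1648]
tool_rot: [0.185, 0.581, 0.755, 0.24]
force: [0.5, -0.6, 1.1]
opening: 0.0
t 5.0 wheelcoords [86.  54.1 -5.7] z-axis vs -N deg 19.7 F [ 0.5 -0.6  1.1] q [ 0.33  0.12 -0.38  2.24 -0.45  0.2   0.65]
80 [ 0.08  0.54 -0.16]
84 [ 0.02  0.19 -0.03]
88 [-0.   -0.17  0.1 ]
92 [-0.   -0.52  0.22]
96 [ 0.02 -0.87  0.35]
100 [ 0.07 -1.23  0.48]
[   0    0    0    0 1259 1690 1039   23    0    0    0    0    0    0
    0   68  443  501   81    0    0    0    0    0    0    0    0  126
  801  934   75    0    0    0    0    0    0    0    0    6  764  949
  958    0    0    0    0    0    0    0    0    0  626 2906 2515  185
    0    0    0    0] 33.37113282752833
```

Spoke at 105.4°; 2.6° more (about 2.5 mm), then back off the spoke and withdraw.

```bash
python3 -m pendant '[{"offset":[0,-0.15,0.1],"twist":[0,0,0],"hand":0},{"offset":[0,-0.25,0.1],"twist":[0,0,0],"hand":0},{"offset":[0,-0.25,0.1],"twist":[0,0,0],"hand":0},{"offset":[0.1,0.5,-0.2],"twist":[0,0,0],"hand":0},{"offset":[0.1,0.7,-0.2],"twist":[0,0,0],"hand":0},{"offset":[0.1,0.7,-0.2],"twist":[0,0,0],"hand":0}]'
python3 - <<'E'
from h import *
state()
im,d,W,T,K=pts("wrist");cv2.imwrite("pics/w4.png",im[...,::-1])
hsv=cv2.cvtColor(im,cv2.COLOR_RGB2HSV)
h,ph=spokes(W,(hsv[...,2]>110)&(hsv[...,1]<60));print(h,ph)
m=(hsv[...,0]>18)&(hsv[...,0]<28)&(hsv[...,1]>200)
q=W-H;hh=q@N;m&=(abs(hh)<.012);a=np.degrees(np.arctan2(q@RT,q@U));r=np.hypot(q@RT,q@U);m&=(r>.058)&(r<.085)
print("valve",m.sum(),np.median(a[m]),np.percentile(r[m],[5,95]))
print("out",tool(wp(70,.052,.03)),tool(wp(60,.06,.08)))
E
```

```text
time: 5.65
position: [0.5915, 0.0217, 0.1696]
tool_rot: [0.184, 0.581, 0.756, 0.24]
force: [-0.1, 0.5, 0.5]
opening: 0.0
t 5.65 wheelcoords [79.5 53.7 -5.9] z-axis vs -N deg 19.9 F [-0.1  0.5  0.5] q [ 0.31  0.12 -0.36  2.23 -0.42  0.22  0.61]
[   0    0    0    0   50 2065 1406  270    0    0    0    0    0    0
    0    0  379  498  385    0    0    0    0    0    0    0    0    3
  472  842  588    0    0    0    0    0    0    0    0    0  207  966
 1294  237    0    0    0    0    0    0    0    0    0 1884 2721 1209
    0    0    0    0] 36.33644122366626
  return _methods._mean(a, axis=axis, dtype=dtype,
  ret = ret.dtype.type(ret / rcount)
Traceback (most recent call last):
IndexError: index -1 is out of bounds for axis 0 with size 0
```

View pics/w4.png

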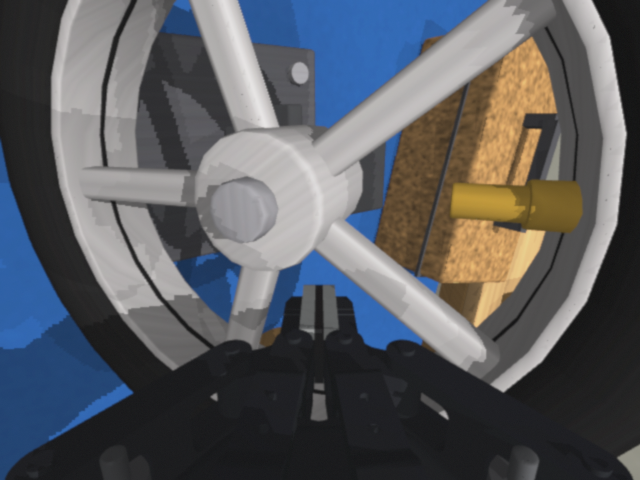

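Spoke phase is 36.3°, so the valve is about 0.3° from the top. In the picture it is level with the hub, at (515,205). Next I'll withdraw along the axle.

Run:
```python
from h import *
for h in(.01,.03,.06,.1,.14): print(tool(wp(78,.053,h)))
```

```text
[ 0.09 -0.4  -1.54]
[ 0.09 -1.08 -3.43]
[ 0.08 -2.1  -6.25]
[  0.08  -3.46 -10.01]
[  0.08  -4.82 -13.77]
```

```bash
python3 -m pendant '[{"offset":[0.1,-0.2,-0.8],"twist":[0,0,0],"hand":0},{"offset":[0.1,-0.4,-1.5],"twist":[0,0,0],"hand":0},{"offset":[0.1,-1.1,-3.4],"twist":[0,0,0],"hand":0},{"offset":[0.1,-2.1,-6.2],"twist":[0,0,0],"hand":0},{"offset":[0.1,-2.8,-8.5],"twist":[0,0,0],"hand":0},{"offset":[0.1,-3.2,-10],"twist":[0,0,0],"hand":0},{"offset":[0.1,-3.2,-10],"twist":[0,0,0],"hand":0},{"offset":[0.1,-3.2,-10],"twist":[0,0,0],"hand":0}]'
python3 - <<'E'
from h import *
state()
for n in("wrist","side"):
    im,d,W,T,K=pts(n)
    hsv=cv2.cvtColor(im,cv2.COLOR_RGB2HSV)
    h,ph=spokes(W,(hsv[...,2]>110)&(hsv[...,1]<60));print(n,h.sum(),ph)
    q=W-H;a=np.degrees(np.arctan2(q@RT,q@U));r=np.hypot(q@RT,q@U)
    m=(hsv[...,0]>15)&(hsv[...,0]<32)&(hsv[...,1]>150)&(abs(q@N)<.02)&(r<.1)
    print("valve",m.sum(),np.median(a[m]) if m.any() else None,np.median(r[m]) if m.any() else None)
    cv2.imwrite(f"pics/{n}5.png",im[...,::-1])
E
```

```text
time: 6.5
position: [0.51, 0.0009, 0.2331]
tool_rot: [0.184, 0.581, 0.756, 0.24]
force: [0.8, 0.6, 1.0]
opening: -0.004
t 6.5 wheelcoords [75.3 53.6 99.3] z-axis vs -N deg 19.8 F [0.8 0.6 1. ] q [ 0.4  -0.17 -0.35  2.33 -0.57  0.43  0.75]
wrist 5847 35.805928729535346
valve 1444 1.0982188533354948 0.07980250424895198
side 258 35.306680936610654
valve 20 -4.807389683251143 0.06559102359760616
```

View pics/wrist5.png

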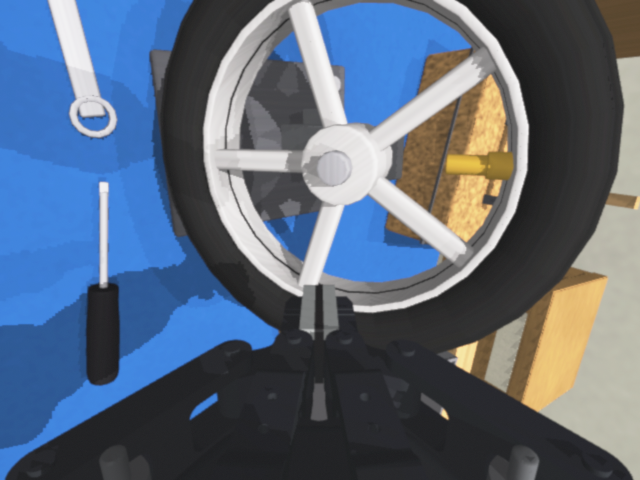

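The wheel is at rest with the valve at (482,163), straight up-plane of the hub at (340,170). The fingers are clear by about 10 cm. Handing in.

```bash
python3 -c "from station import *;print(job_done())"
```

```text
the job is handed in; nothing more can be done
None
```

The valve stem is at twelve o'clock to within about 1°, against the allowed 7.5°. I handed the job in at about 6.6 s, and `job_done` gives no verdict.

- **What I did:** With the fingers shut, I pushed the spoke that stood at the top clockwise by 108°, in three short pushes and a small correction. I then backed off the spoke and drew the hand about 10 cm out along the axle.
- **Wheel angle:** After release the wrist camera gave a spoke pattern of 35.8°, where 36° means the stem is exactly at the top. The side camera gave 35.3°. The stem itself measured +1.1° in the wrist view.
- **One disagreement:** The side view put the stem at −4.8°, from only 20 grazing brass pixels. I gave that little weight; it is still inside the tolerance.
- **Contact:** Forces read at the end of each move stayed at or below about 2 N, close to the sensor's noise. I don't have readings of peak force or wheel speed during a push.
- **Bystanders:** The hand never came near the loose items, but I did not measure their positions afterwards.

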